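Torque down the filter holder nut

TASK

First clear the reagent bottle from in front of the filter holder and stand it in the free bay of the grey tray, squarely in one neat row with the three already there. Then lift the torque wrench from its rest, set it down flat over the brass nut and let go of it; take it anew by its rubber grip and swing it clockwise through the cleared space until the nut is home and the wrench clicks (its handle just gives at the joint); stop there without forcing the joint on to its end, let go and leave the wrench lying straight on the nut. Do not knock over or push aside the cup, the dropper bottle, the beaker or the bottles already in the tray.

Things in the scene. Friction and masses are not known exactly. Their poses are not given: they have to be found in the camera images.
- nut_base (a point): brass acorn nut (36 mm across flats, hexagon 12 mm high, tapered above, dome up to 37 mm) on an upright axis in the middle of the round lid of a steel pressure filter holder; the point is on its axis at the lid's top face, 70 mm over the worktop. It turns with the nut: two opposite flats face its +x and -x, corners lie at 30 + k*60 degrees from x; z up
- acorn_nut (a joint): turn of the nut in rad, growing clockwise seen from above; it starts between 0.3 and 0.65, needs about 0.15 N m to turn, and is home against its stop at 1.0
- holder_top (a point): centre of the lid's top, fixed to the bolted-down filter holder (base 150 mm diameter, 10 mm high; lid 124 mm diameter, 70 mm high). -x is its front, roughly towards the robot; the handle's swing is the front, 110 to 250 degrees counter-clockwise from x. The cup and the red dropper stand outside it, about 150 mm from the axis at about +65 and -65 degrees
- wrench_head (a point): steel head of the loose click torque wrench, with a hexagonal through hole (39 mm across flats; outside 63 to 73 mm, 18 mm high); the point is on the hole's axis, 9 mm over the underside. Handle along +x, hole flats face +x and -x, z up. 0.51 kg, centre of mass 29 mm along the handle. On the nut it lies flat on the lid in any of six directions, with 10 degrees of play each way
- wrench_neck (a point): steel neck to carry the wrench by, 16 mm wide, 20 mm high; the point is mid-neck, 76 mm from the head's centre, 10 mm over the underside. x along the handle, away from the head. In the rest only the neck is free at both sides (about 55 mm long): the grip lies sunk between the rest's walls
- grip_mid (a point): black rubber grip of the wrench, 86 mm long, 24 mm wide, 24 mm high; the point is its centre, 165 mm from the head's centre, 12 mm over the underside; x points along the handle away from the head
- wrench_grip: the same rubber grip; origin below its centre at the underside level
- wrench_handle (a joint): bend in rad of the breakaway joint (upright axis 42 mm from the head's centre): 0 straight, growing as the handle gives clockwise from above. A preloaded spring holds it straight up to 0.5 N m, then it gives, rising 0.6 N m per rad to a hard stop at 0.40; let go, it springs straight. 0.10 is the click, over 0.32 is forcing it
- wrench_rest: fixed black rest in which the wrench lies at the start, underside 30 mm over the worktop, handle along the rest's -x; origin on the worktop below the head; it reaches from 60 mm ahead (+x) to 210 mm behind (-x) and is 76 mm wide; rest walls reach 52 mm high either side of the grip, flush with it
- bottle_tray: fixed grey tray, 246 x 72 mm, four bays in a row along its x, floor 6 mm high, ribs and edges 16 mm high; origin at its centre on the worktop
- bay_1 (a point): centre of the floor of bay 1 of the tray, 6 mm over the worktop; bay clear inside 55 mm along the row (x) and 62 mm across (y), bays 60 mm apart; bottle_2 stands in it
- bay_2 (a point): centre of the floor of bay 2 of the tray, 6 mm over the worktop; bay clear inside 55 mm along the row (x) and 62 mm across (y), bays 60 mm apart; free at the start
- bay_3 (a point): centre of the floor of bay 3 of the tray, 6 mm over the worktop; bay clear inside 55 mm along the row (x) and 62 mm across (y), bays 60 mm apart; bottle_3 stands in it
- bay_4 (a point): centre of the floor of bay 4 of the tray, 6 mm over the worktop; bay clear inside 55 mm along the row (x) and 62 mm across (y), bays 60 mm apart; bottle_4 stands in it
- bottle_1_mid (a point): white square reagent bottle, cap white, 44 mm (its x) by 49 mm (its y), 88 mm high to the top of its screw cap, about 75 g; the point is its centre half-way up, 44 mm over its foot; stands on the worktop in front of the filter holder, in the way of the wrench handle
- bottle_2_mid (a point): white square reagent bottle, cap white, 44 mm (its x) by 49 mm (its y), 88 mm high to the top of its screw cap, about 75 g; the point is its centre half-way up, 44 mm over its foot; stands in the tray from the start; leave it there
- bottle_3_mid (a point): white square reagent bottle, cap yellow, 44 mm (its x) by 49 mm (its y), 88 mm high to the top of its screw cap, about 75 g; the point is its centre half-way up, 44 mm over its foot; stands in the tray from the start; leave it there
- bottle_4_mid (a point): white square reagent bottle, cap white, 44 mm (its x) by 49 mm (its y), 88 mm high to the top of its screw cap, about 75 g; the point is its centre half-way up, 44 mm over its foot; stands in the tray from the start; leave it there
- specimen_cup_mid (a point): white specimen cup with orange lid, 58 mm diameter, 62 mm high, a bystander beside or behind the filter holder; the point is on its axis 30 mm up
- red_dropper_mid (a point): red dropper bottle with black teat, 36 mm diameter, 103 mm high, a bystander beside or behind the filter holder; the point is on its axis 40 mm up
- clear_beaker_mid (a point): clear plastic beaker, 55 mm diameter, 73 mm high, a bystander beside or behind the filter holder; the point is on its axis 40 mm up

How it is judged (in metres and radians):
On the way, in this order (a step that is already met when the one before it is completed fails the run):
1. all four reagent bottles stand upright and square in the tray's bays, the brought one let go (x of bottle_1_mid in the frame of bay_2 between -0.01 and 0.01 m and y of bottle_1_mid in the frame of bay_1 between -0.012 and 0.012 m and z of bottle_1_mid in the frame of bay_1 between 0.038 and 0.05 m and angle between each of bottle_1_mid, bottle_2_mid, bottle_3_mid, bottle_4_mid's own z axis and vertical below 0.12 rad and angle between the x axis of each of bottle_1_mid, bottle_2_mid, bottle_3_mid, bottle_4_mid and the x axis of bay_1, either way round below 0.25 rad and x of bottle_2_mid in the frame of bay_1 between -0.01 and 0.01 m and y of bottle_2_mid in the frame of bay_1 between -0.012 and 0.012 m and z of bottle_2_mid in the frame of bay_1 between 0.038 and 0.05 m and x of bottle_3_mid in the frame of bay_3 between -0.01 and 0.01 m and y of bottle_3_mid in the frame of bay_1 between -0.012 and 0.012 m and z of bottle_3_mid in the frame of bay_1 between 0.038 and 0.05 m and x of bottle_4_mid in the frame of bay_4 between -0.01 and 0.01 m and y of bottle_4_mid in the frame of bay_1 between -0.012 and 0.012 m and z of bottle_4_mid in the frame of bay_1 between 0.038 and 0.05 m and contact force between the fingers and anything else below 0.1 N), for 0.2 s.
2. the wrench sits flat over the nut, let go of (horizontal distance between wrench_head and nut_base below 0.006 m and z of wrench_head in the frame of nut_base between 0.004 and 0.014 m and angle between wrench_head's own z axis and vertical below 0.12 rad and contact force between the fingers and anything else below 0.1 N), for 0.15 s.
3. held by its rubber grip, the wrench gives at its joint (bend over 0.10 rad) with the nut home (value of joint acorn_nut above 0.95 rad and value of joint wrench_handle above 0.1 rad and contact force between the fingers and wrench_grip above 0.5 N and horizontal distance between wrench_head and nut_base below 0.006 m and z of wrench_head in the frame of nut_base between 0.004 and 0.014 m and angle between wrench_head's own z axis and vertical below 0.12 rad), for 0.1 s.
At the end, for the whole second after the job is handed in: Nut home (over 0.95 rad); wrench flat on it (within 6 mm, height within 5 mm, tilt under 0.12), straight (bend under 0.06) and still; all four bottles upright (tilt under 0.12) in bays, within 10 mm along and 12 mm across of the bay centre, square within 0.25 rad (value of joint acorn_nut above 0.95 rad and horizontal distance between wrench_head and nut_base below 0.006 m and z of wrench_head in the frame of nut_base between 0.004 and 0.014 m and angle between each of wrench_head, bottle_1_mid, bottle_2_mid, bottle_3_mid, bottle_4_mid's own z axis and vertical below 0.12 rad and value of joint wrench_handle below 0.06 rad and linear speed of wrench_grip below 0.02 m/s and x of bottle_1_mid in the frame of bay_2 between -0.01 and 0.01 m and y of bottle_1_mid in the frame of bay_1 between -0.012 and 0.012 m and z of bottle_1_mid in the frame of bay_1 between 0.038 and 0.05 m and angle between the x axis of each of bottle_1_mid, bottle_2_mid, bottle_3_mid, bottle_4_mid and the x axis of bay_1, either way round below 0.25 rad and x of bottle_2_mid in the frame of bay_1 between -0.01 and 0.01 m and y of bottle_2_mid in the frame of bay_1 between -0.012 and 0.012 m and z of bottle_2_mid in the frame of bay_1 between 0.038 and 0.05 m and x of bottle_3_mid in the frame of bay_3 between -0.01 and 0.01 m and y of bottle_3_mid in the frame of bay_1 between -0.012 and 0.012 m and z of bottle_3_mid in the frame of bay_1 between 0.038 and 0.05 m and x of bottle_4_mid in the frame of bay_4 between -0.01 and 0.01 m and y of bottle_4_mid in the frame of bay_1 between -0.012 and 0.012 m and z of bottle_4_mid in the frame of bay_1 between 0.038 and 0.05 m); the robot touches nothing.
It fails at once if the wrench was forced on past its click (bend over 0.32 rad) (value of joint wrench_handle above 0.32 rad).
It fails at once if the cup, the dropper bottle or the beaker was pushed over 30 mm or tipped (distance of any of specimen_cup_mid, red_dropper_mid, clear_beaker_mid from where it was at the start of the episode above 0.03 m or angle between any of specimen_cup_mid, red_dropper_mid, clear_beaker_mid's own z axis and vertical above 0.5 rad).
It fails at once if a reagent bottle already in the tray was moved over 15 mm or tipped (distance of any of bottle_2_mid, bottle_3_mid, bottle_4_mid from where it was at the start of the episode above 0.015 m or angle between any of bottle_2_mid, bottle_3_mid, bottle_4_mid's own z axis and vertical above 0.4 rad).
It fails at once if a reagent bottle was knocked over (angle between bottle_1_mid's own z axis and vertical above 0.7 rad).
It also fails if it takes over 66 s, if anything falls off the work surface, if the arm or the gripper's body presses on something with over 40 N, if the wrist force passes 120 N, or if a joint passes its speed limit or range.

ROBOT

A 6-joint arm with a two-finger parallel gripper is mounted at the origin on a cart in front of the work surface, level with it; the furniture and walls round the work are solid. World frame = base frame: x ahead of the robot, y to its left, z up, the work surface at z = 0. Lengths are in m, angles in degrees, forces in N, time in s.
With the tool pointing down it reaches from about 0.4 to 0.825 m from the base axis. Payload 7 kg.
Tool frame: the origin (TCP) lies at the very end of the fingers, on their centre line; the grasp point (between the pads) lies 19 mm behind it (ctrl.grip_point_offset is the distance from the TCP to the grasp point, in m); x points along the fingers, z is the direction in which the jaws open and shut, and the axes are right-handed (so a half turn about x gives the same grasp; the last joint's range is limited). The gripper opens to 88 mm and grips with 3 to 60 N. Pads are 19 mm wide; open, the fingers measure 130 mm over their backs; the gripper's body (78 mm by 193 mm) begins 47 mm behind the grasp point.
Start: joints at [-48.638, 20.546, 0.682, 0, -70.136, -16.507], TCP at [0.284, -0.612, 0.199] pointing down, gripper open.
Joint ranges: [-176.03, 176.03], [-82.01, 121.73], [-58.28, 71.71], [-173.87, 95.51], [-174.79, -0.11], [-173.66, 173.66]. Speed limits (degrees/s): [136.94, 136.94, 172.46, 180, 180, 180].

INTERFACE

Orientations are given as [roll, pitch, yaw] about the fixed x, y, z axes, in that order (R = Rz(yaw) Ry(pitch) Rx(roll)).
In Python, from plant import get_obs, snapshot, calibration, close_job, ctrl gives the robot as it stands.
- The arm moves only by the tool move_arm, never from a script. Its argument "commands" is a list that holds one entry, the list of rows, each a list of 4 numbers: the shift along the tool's x, y, z in cm, then the turn about the tool's x in rad. In form: [[[dx, dy, dz, spin], ...]]. A call has 1 to 8 rows; each row shifts and turns the commanded pose from where the row before left it, along the tool's axes as they then stand; what a row does not reach is not made up. A row lasts 1/10 s, in which the tool goes at most 50 mm and 8.59 degrees, less where a joint would pass 70% of its speed; a pose out of reach is approached as far as the arm can. A call with a gripper value outside its range is refused whole. "jaw" is the finger opening in cm, from 0 to 8.76, set as the call begins (left out, the last holds). The fingers move at their own pace and stop on an object; the grip force is fixed at half the most. Time passes only in rows, so rows that do not move let the fingers close. It gives the time, the measured TCP pose, the force and the opening at its end, in the units of the state.
- get_obs(): the state, without advancing time (a new reading comes with each control period).
- snapshot(name): name is "side" or "top" or "wrist"; returns (picture, depth): 480x640x3 uint8, red, green, blue; 480x640 float32, m along the optical axis (not along the pixel's ray), 0 where there is no reading.
- calibration(name): a dict with "mtx" (3x3 intrinsics, pixels), "T" (4x4, takes a point from camera to world coordinates); the wrist camera has in their place "tool_from_camera" (4x4, takes a point from camera to tool coordinates, whose origin is the TCP and whose axes are the tool frame's). Camera axes: x right, y up, looking along -z (the intrinsics and any distortion apply to the point x, -y, -z); pixel columns grow to the right and rows downward; lengths in m; the calibration is good to about 2 mm. A picture is of the moment at which its call begins: read the wrist's pose just before it. calibration takes no time and is no camera call.
- close_job(): hands the job in, once; it reports no verdict.
The state is a dict: "clock": time; "joint_pos": joint angles; "qvel": joint speeds; "tau": joint torques, N m; "tool_pos": TCP position; "orientation": TCP orientation; "force": force on the tool from outside, world axes, zero at the start; "moment": the same for the moment, N m; "opening": finger opening in m.
Only numpy, scipy, OpenCV 4.12 (cv2) and the standard library are available. Lean on these libraries where they do the work, as an engineer would, in place of code of your own. Each camera call takes 0.05 s, during which the arm holds its last target. There are 200 camera calls.

## Working session

There is one attempt and no reset: what is moved stays moved. The work goes in short steps, Python scripts to look and compute and a tool call to move; the robot and the scene stay as the last step left them, time stands still between calls to the robot, and variables do not carry over. Pictures are saved under pics/ and viewed, about 8 in all and at most 12, crops included, and the job is handed in when it is done.

Besides the shell and the picture viewer there is one more tool, called after "Emit:" as name(argument=value, ...), one argument or row to a line, values as JSON. move_arm: Moves the arm, as the interface text tells. Its arguments: {"type":"object","properties":{"commands":{"type":"array"},"jaw":{"type":"number"}},"required":["commands"]}

```bash
ls; mkdir -p pics; cat > h.py <<'E'
import numpy as np, cv2
from scipy.spatial.transform import Rotation as Ro
from plant import get_obs, snapshot, calibration, close_job, ctrl
def tool():
    o=get_obs(); T=np.eye(4); T[:3,:3]=Ro.from_euler('xyz',o['orientation'],degrees=True).as_matrix(); T[:3,3]=o['tool_pos']; return T
def shot(n):
    c=calibration(n); T=tool()@c['tool_from_camera'] if n=='wrist' else c['T']
    p,d=snapshot(n); return p,d,np.array(c['mtx']),np.array(T)
def pts(d,K,T):
    v,u=np.mgrid[:480,:640]
    P=np.stack([(u-K[0,2])/K[0,0]*d,-(v-K[1,2])/K[1,1]*d,-d],-1)
    return P@T[:3,:3].T+T[:3,3]
def save(n,p): cv2.imwrite('pics/'+n+'.png',p[:,:,::-1])
def goto(x,y,z=None,yaw=None):
    """print the shift in tool axes (cm) and spin"""
    T=tool(); d=np.array([x,y,T[2,3] if z is None else z])-T[:3,3]
    print('tool',T[:3,3].round(4),'shift cm',(T[:3,:3].T@d*100).round(2))
E
python3 - <<'E'
from h import *
o=get_obs(); print(o); print(tool().round(3))
for n in('top','side'):
    p,d,K,T=shot(n); save(n,p); np.savez(n,p=p,d=d,K=K,T=T); print(n,K.round(1).tolist(),T.round(3).tolist(),calibration(n).keys())
E
```

```text
pics
{'clock': 0.0, 'joint_pos': array([-4.86376316e+01,  2.05916345e+01,  6.33073823e-01, -1.89945096e-02,
       -7.01344564e+01, -1.65059750e+01]), 'qvel': array([ 0.00181097, -0.05400014, -0.03946756,  0.00104378,  0.14647107,
       -0.03079478]), 'tau': array([-3.81267630e-03, -5.82720208e+01,  2.93064433e+01,  6.99727759e+00,
        7.08467487e-03, -1.87278019e-04]), 'tool_pos': array([ 0.28346679, -0.61201055,  0.19821869]), 'orientation': array([  5.64087194,  89.90528406, 120.49079621]), 'force': array([-0.06769979,  0.0227438 ,  0.32764214]), 'moment': array([0.00096881, 0.00783656, 0.0213451 ]), 'opening': 0.08739150764350882}
[[-0.001 -0.907 -0.42   0.283]
 [ 0.001 -0.42   0.907 -0.612]
 [-1.     0.     0.002  0.198]
 [ 0.     0.     0.     1.   ]]
top [[454.5, 0.0, 314.8], [0.0, 454.5, 235.0], [0.0, 0.0, 1.0]] [[-0.005, 0.993, -0.116, 0.415], [-1.0, -0.004, 0.003, 0.018], [0.002, 0.116, 0.993, 1.405], [0.0, 0.0, 0.0, 1.0]] dict_keys(['mtx', 'T'])
side [[569.0, 0.0, 321.3], [0.0, 569.0, 242.9], [0.0, 0.0, 1.0]] [[0.979, 0.112, -0.171, 0.314], [-0.204, 0.53, -0.823, -1.318], [-0.002, 0.84, 0.542, 0.919], [0.0, 0.0, 0.0, 1.0]] dict_keys(['mtx', 'T'])
```

View pics/top.png

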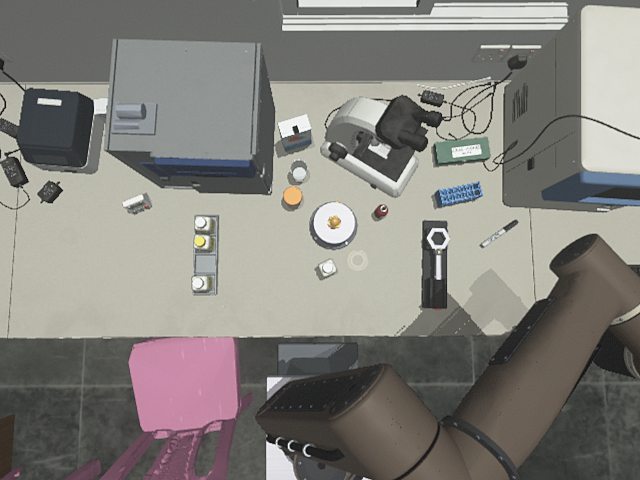

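View pics/side.png

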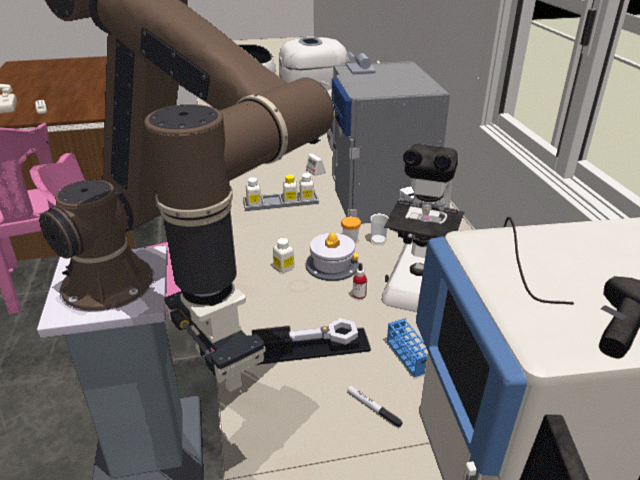

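Top: tray around (205,255) with the free bay at (204,263), bottle_1 at (327,268), nut at (334,223), wrench head at (437,238) with its handle towards the robot, cup (292,196), beaker (299,172), dropper (381,211).

```bash
python3 - <<'E'
from h import *
z=np.load('top.npz'); W=pts(z['d'],z['K'],z['T']); p=z['p'].astype(int)
def reg(nm,u0,u1,v0,v1,lo,hi):
    w=W[v0:v1,u0:u1].reshape(-1,3); m=(w[:,2]>lo)&(w[:,2]<hi); q=w[m]
    if len(q)<4: print(nm,len(q)); return
    r=cv2.minAreaRect((q[:,:2]*1000).astype(np.float32))
    print(nm,len(q),'mean',q.mean(0).round(4),'rect',np.round(r[0],1),np.round(r[1],1),round(r[2],1),'zmax',q[:,2].max().round(3))
print('table z',np.median(W[250:300,250:300,2]))
reg('b1cap',305,345,250,290,.078,.1)
reg('b1all',305,345,250,290,.04,.1)
reg('lid',300,365,195,258,.06,.076); reg('nut',320,350,210,240,.085,.12)
reg('whead',420,455,225,252,.035,.07); reg('neck',430,445,252,275,.03,.07)
reg('rest',410,460,215,315,.008,.07); reg('grip',420,455,275,315,.045,.07)
reg('tray',185,222,210,298,.009,.03)
for n,v in(('cap1',223),('cap2',241),('cap4',284)): reg(n,188,217,v-11,v+10,.078,.1)
reg('cup',278,306,183,210,.05,.08);reg('beaker',287,312,158,182,.04,.09);reg('drop',368,394,198,224,.05,.12)
E
```

```text
table z 0.0004271957570953777
b1cap 80 mean [ 0.4764 -0.0216  0.0876] rect [476.6 -22.4] [26.3 26.2] 1.0 zmax 0.095
b1all 238 mean [ 0.4757 -0.0214  0.0721] rect [476.1 -22. ] [43.7 47.9] 25.8 zmax 0.095
lid 1186 mean [ 0.6094 -0.0412  0.0702] rect [615.2 -15.9] [176.  122.4] 78.3 zmax 0.076
nut 111 mean [ 0.6076 -0.0411  0.0969] rect [607.9 -41.1] [32.4 33. ] 88.8 zmax 0.112
whead 307 mean [ 0.5601 -0.3544  0.0472] rect [ 561.6 -354.2] [63.5 76.8] 57.6 zmax 0.054
neck 164 mean [ 0.4879 -0.3509  0.0477] rect [ 487.4 -351. ] [21.4 66.2] 87.3 zmax 0.057
rest 2012 mean [ 0.4853 -0.3471  0.0331] rect [ 479. -357.] [288.4 143.5] 0.4 zmax 0.062
grip 491 mean [ 0.4019 -0.348   0.0522] rect [ 403.2 -348.3] [53.  97.2] 88.7 zmax 0.062
tray 599 mean [0.5183 0.3425 0.0154] rect [526.  362.7] [249.8  97.7] 0.2 zmax 0.03
cap1 89 mean [0.6086 0.3477 0.0924] rect [610.1 347.4] [28.  29.8] 46.7 zmax 0.099
cap2 89 mean [0.5535 0.3493 0.0928] rect [554.  349.9] [28.  27.2] 65.3 zmax 0.099
cap4 96 mean [0.4327 0.3507 0.0924] rect [432.3 351.6] [25.9 31.6] 0.6 zmax 0.099
cup 294 mean [0.6927 0.0817 0.0623] rect [693.1  81.9] [56.2 54.5] 0.9 zmax 0.07
beaker 135 mean [0.7807 0.0636 0.0612] rect [775.3  63. ] [52.1 53.1] 15.0 zmax 0.081
drop 116 mean [ 0.6467 -0.1853  0.0686] rect [ 648.6 -187.2] [33.1 34.1] 83.3 zmax 0.105
```

Emit:
move_arm(
  commands=[
    [[-2.5,-3.0,3.2,0],[-2.5,-3.0,3.2,0],[-1,-3.0,3.2,0],[0,-3.0,3.2,0],[0,-3.0,3.2,0],[0,-3.0,3.2,0],[0,-3.0,3.2,0],[0,-3.0,3.2,0]],
  ],
  jaw=8.76,
)

```text
clock: 0.9
tool_pos: [0.3935, -0.2784, 0.2585]
orientation: [7.6, 90.0, 122.4]
force: [0.3, 0.0, 0.5]
opening: 0.0876
```

Emit:
move_arm(
  commands=[
    [[0,-3.0,3.2,0],[0,-3.0,3.2,0],[0,-3.0,3.2,0],[0,-3.0,3.2,0],[0,-3.0,3.2,0],[0,-3.0,3.2,0],[0,0,0,0],[0,0,0,0]],
  ],
)

```text
clock: 1.7
tool_pos: [0.4761, -0.0292, 0.2582]
orientation: [75.8, 89.9, -169.2]
force: [-0.0, -0.7, -0.4]
opening: 0.0875
```

```bash
python3 - <<'E'
from h import *
print(get_obs()['joint_pos'].round(1)); print(tool().round(3))
p,d,K,T=shot('wrist'); save('w1',p); W=pts(d,K,T); np.savez('w1',p=p,d=d,K=K,T=T,W=W)
m=(W[...,2]>.085)&(W[...,2]<.1)&(d>0)&(np.hypot(W[...,0]-.476,W[...,1]+.022)<.05)
q=W[m]; print(len(q), (q.min(0)+q.max(0))/2)
m=(W[...,2]>.02)&(W[...,2]<.1)&(d>0)&(np.hypot(W[...,0]-.476,W[...,1]+.022)<.045)
q=W[m]; r=cv2.minAreaRect((q[:,:2]*1000).astype(np.float32)); print(len(q),r)
print(np.histogram(q[:,2],20))
E
```

```text
[ 20.2  -0.6 -17.7  -0.  -72.9 -85.2]
[[-0.001 -0.906 -0.423  0.476]
 [-0.    -0.423  0.906 -0.029]
 [-1.     0.001  0.     0.258]
 [ 0.     0.     0.     1.   ]]
566 [ 0.47454595 -0.02365686  0.08789587]
1717 ((474.7118835449219, -24.12527084350586), (44.38990783691406, 47.30560302734375), 26.27688217163086)
(array([ 17,   3,  30,   3,  25,  13,  18,  21,  31,   6,  58, 222, 302,
       324,  25,  11,  17,  16, 101, 474]), array([0.02012555, 0.02365604, 0.02718653, 0.03071701, 0.0342475 ,
       0.03777799, 0.04130848, 0.04483896, 0.04836945, 0.05189994,
       0.05543043, 0.05896091, 0.0624914 , 0.06602189, 0.06955238,
       0.07308287, 0.07661335, 0.08014384, 0.08367433, 0.08720482,
       0.0907353 ]))
```

View pics/w1.png

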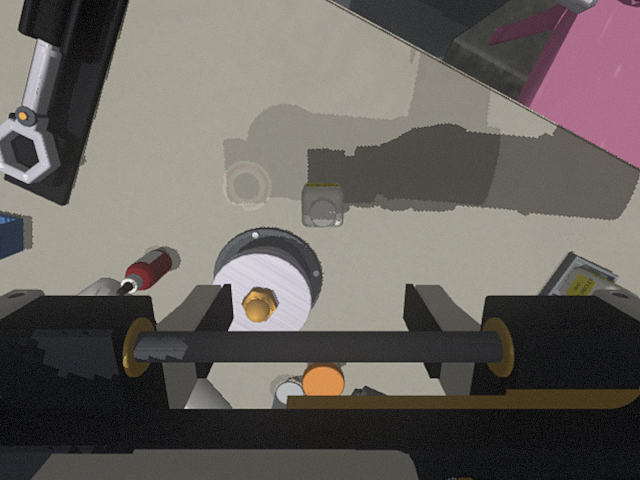

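Wrist view: bottle_1 at (322,205), square with the view; nut at (260,305). The grasp yaw already fits, so descend.

Emit:
move_arm(
  commands=[
    [[4.5,-0.05,0.3,0],[4.5,0,0.26,0],[4.5,0,0,0],[4.3,0,0,0],[3,0,0,0],[2,0,0,0],[0,0,0,0]],
  ],
)

```text
clock: 2.45
tool_pos: [0.4718, -0.0269, 0.0282]
orientation: [82.5, 89.7, -162.8]
force: [0.2, -0.2, 0.2]
opening: 0.0879
```

Emit:
move_arm(
  commands=[
    [[0,0,0,0],[0,0,0,0],[0,0,0,0],[0,0,0,0],[0,0,0,0],[0,0,0,0]],
  ],
  jaw=4,
)

```text
clock: 3.05
tool_pos: [0.4744, -0.0248, 0.031]
orientation: [-91.1, 90.0, 23.8]
force: [0.0, -1.3, -0.9]
opening: 0.0458
```

Emit:
move_arm(
  commands=[
    [[1e-09,0,0,0],[-2,0,0,0],[-3,0,0,0.11],[-3,0,0,0.11],[-3,0,0,0.11],[-3,0,0,0.12],[0,0,0,0]],
  ],
)

```text
clock: 3.75
tool_pos: [0.4767, -0.0245, 0.1747]
orientation: [-77.6, 89.6, 11.3]
force: [0.9, -0.2, -1.5]
opening: 0.0454
```

```bash
python3 - <<'E'
from h import *
print(get_obs()['opening'],tool().round(3)); goto(.4925,.35,.16)
E
```

```text
0.045428697672676384 [[ 0.007 -1.     0.019  0.477]
 [ 0.001  0.019  1.    -0.024]
 [-1.    -0.007  0.001  0.175]
 [ 0.     0.     0.     1.   ]]
tool [ 0.4767 -0.0245  0.1747] shift cm [ 1.53 -0.86 37.47]
```

Emit:
move_arm(
  commands=[
    [[0,-0.2,4,0],[0,-0.2,4.8,0],[0,-0.2,4.8,0],[0,-0.2,4.8,0],[0,0,4.8,0],[0,0,4.8,0],[0,0,4.8,0],[0,0,4,0]],
  ],
)

```text
clock: 4.55
tool_pos: [0.4875, 0.3452, 0.1696]
orientation: [133.5, 89.9, -137.4]
force: [1.2, -0.6, -0.2]
opening: 0.0456
```

Emit:
move_arm(
  commands=[
    [[0,0,0,0],[0,0,0,0],[0,0,0,0]],
  ],
)

```text
clock: 4.85
tool_pos: [0.4879, 0.342, 0.1699]
orientation: [138.1, 89.9, -132.8]
force: [-0.3, -1.3, -0.5]
opening: 0.0456
```

```bash
python3 - <<'E'
from h import *
print(get_obs()['opening'],tool().round(3)); 
p,d,K,T=shot('wrist'); save('w2',p); W=pts(d,K,T); np.savez('w2',p=p,d=d,K=K,T=T,W=W)
for x,y in((.609,.348),(.5535,.349),(.4325,.351)):
    m=(abs(W[...,2]-.094)<.004)&(d>0)&(np.hypot(W[...,0]-x,W[...,1]-y)<.025); q=W[m]
    if len(q): print(len(q),(q.min(0)+q.max(0))[:2]/2)
P=tool(); print(P.round(4))
E
```

```text
0.04556584752840594 [[-0.001 -1.     0.016  0.488]
 [-0.001  0.016  1.     0.342]
 [-1.     0.001 -0.001  0.17 ]
 [ 0.     0.     0.     1.   ]]
426 [0.61229816 0.34753233]
1183 [0.43180087 0.35177217]
[[-6.000e-04 -9.999e-01  1.650e-02  4.881e-01]
 [-6.000e-04  1.650e-02  9.999e-01  3.418e-01]
 [-1.000e+00  6.000e-04 -6.000e-04  1.703e-01]
 [ 0.000e+00  0.000e+00  0.000e+00  1.000e+00]]
```

View pics/w2.png

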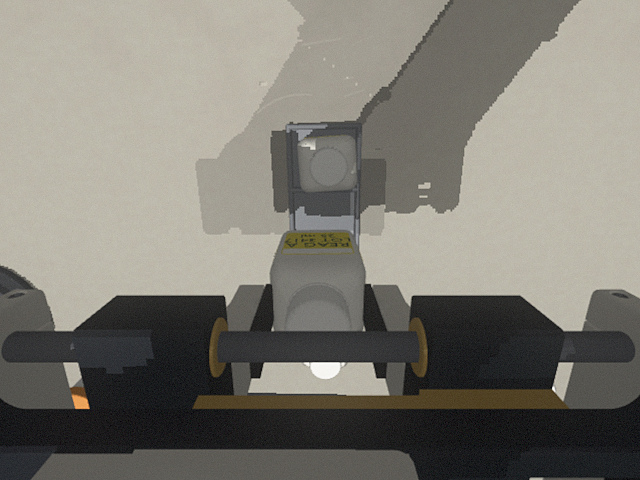

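```bash
python3 - <<'E'
from h import *
z=np.load('w2.npz'); W=z['W']; d=z['d']
t=np.load('top.npz'); Wt=pts(t['d'],t['K'],t['T']); dt=t['d']
for n,W,d in(('wrist',W,d),('top',Wt,dt)):
  m=(W[...,2]>.009)&(W[...,2]<.022)&(d>0)&(abs(W[...,1]-.35)<.06)&(W[...,0]<.68)&(W[...,0]>.36); q=W[m]
  print(n,len(q))
  for a in np.arange(.37,.65,.02):
    s=q[(abs(q[:,0]-a)<.01)]
    if len(s)>3: print(round(a,2),s[:,1].min().round(4),s[:,1].max().round(4),((s[:,1].min()+s[:,1].max())/2).round(4))
  print('x',q[:,0].min(),q[:,0].max())
E
```

```text
wrist 1717
0.39 0.3136 0.3843 0.349
0.41 0.3134 0.3854 0.3494
0.43 0.3133 0.3852 0.3493
0.45 0.3132 0.3854 0.3493
0.47 0.3133 0.385 0.3491
0.49 0.3134 0.3852 0.3493
0.51 0.3134 0.3847 0.349
x 0.39802529873784365 0.5224422033994468
top 563
0.41 0.3143 0.3879 0.3511
0.43 0.3148 0.3301 0.3224
0.45 0.3144 0.3853 0.3498
0.47 0.3145 0.3865 0.3505
0.49 0.3151 0.3859 0.3505
0.51 0.3145 0.3872 0.3508
0.53 0.3141 0.385 0.3495
0.55 0.3146 0.3275 0.3211
0.57 0.314 0.3273 0.3207
0.59 0.3141 0.3862 0.3501
0.61 0.3145 0.3268 0.3207
0.63 0.3147 0.3882 0.3515
0.65 0.3157 0.3831 0.3494
x 0.38002312088690043 0.6765404750480224
```

Emit:
move_arm(
  commands=[
    [[2,-0.35,0.77,0.015],[3,0,0,0],[2.5,0,0,0],[0,0,0,0],[0,0,0,0]],
  ],
)

```text
clock: 5.4
tool_pos: [0.4923, 0.3497, 0.0963]
orientation: [-156.9, 90.0, -68.7]
force: [0.1, -0.2, -1.0]
opening: 0.0455
```

```bash
python3 - <<'E'
from h import *
goto(.4915,.3495,.037)
E
```

```text
tool [0.4923 0.3497 0.0963] shift cm [ 5.93  0.08 -0.02]
```

Emit:
move_arm(
  commands=[
    [[2,0.05,0,0],[2,0,0,0],[1,0,0,0],[0.6,0,0,0],[0.3,0,0,0],[0,0,0,0],[0,0,0,0]],
  ],
)

```text
clock: 6.1
tool_pos: [0.4918, 0.351, 0.0375]
orientation: [-43.0, 89.9, 45.2]
force: [0.0, 0.0, -1.1]
opening: 0.0456
```

Emit:
move_arm(
  commands=[
    [[0,0,0,0],[0,0,0,0],[0,0,0,0],[0,0,0,0],[-1,0,0,0],[-3,0,0,0],[-4.5,0,0,0],[-4.5,0,0,0]],
  ],
  jaw=8.7,
)

```text
clock: 6.9
tool_pos: [0.4912, 0.3501, 0.1686]
orientation: [158.8, 89.9, -113.0]
force: [-0.1, 1.9, 1.0]
opening: 0.0867
```

```bash
python3 - <<'E'
from h import *
p,d,K,T=shot('top'); save('t2',p[190:310,160:260].repeat(4,0).repeat(4,1)); W=pts(d,K,T);print(tool()[:3,3])
print(get_obs()['opening'])
E
```

```text
[0.4946054  0.35273856 0.17772581]
0.08689948723822279
```

Emit:
move_arm(
  commands=[
    [[-2.5,0,-2,0],[-2.5,-1.4,-4.5,0],[-2.5,-1.6,-4.5,0],[0,-1.6,-4.5,0],[0,-1.6,-4.5,0],[0,-1.6,-4.5,0],[0,-1.6,-4.5,0],[0,-1.2,-4.5,0]],
  ],
)

```text
clock: 7.75
tool_pos: [0.5855, 0.0166, 0.2393]
orientation: [-79.1, 89.9, 9.1]
force: [0.1, 0.2, 0.0]
opening: 0.0867
```

Emit:
move_arm(
  commands=[
    [[0,-0.6,-4.5,0],[0,0,-1,0],[0,0,0,0],[0,0,0,0]],
  ],
)

```text
clock: 8.15
tool_pos: [0.5893, -0.0364, 0.2388]
orientation: [-61.2, 90.0, 26.9]
force: [-0.6, 0.7, 0.2]
opening: 0.0869
```

```bash
python3 - <<'E'
from h import *
print(tool().round(4))
p,d,K,T=shot('wrist'); W=pts(d,K,T); np.savez('w3',p=p,d=d,K=K,T=T,W=W)
m=(W[...,2]>.085)&(W[...,2]<.115)&(d>0)&(np.hypot(W[...,0]-.608,W[...,1]+.041)<.03); v,u=np.nonzero(m); print(u.min(),u.max(),v.min(),v.max())
q=W[m]; print('nut c',(q.min(0)+q.max(0))/2)
m=(abs(W[...,2]-.07)<.003)&(d>0)&(np.hypot(W[...,0]-.608,W[...,1]+.041)<.075); print('lid c',cv2.minEnclosingCircle((W[m][:,:2]*1000).astype(np.float32)))
uc,vc=(u.min()+u.max())//2,(v.min()+v.max())//2
a=cv2.resize(p[max(vc-45,0):vc+45,uc-55:uc+55],None,fx=5,fy=5,interpolation=cv2.INTER_CUBIC); print('crop origin',uc-55,max(vc-45,0))
pt,dt,Kt,Tt=shot('top'); b=cv2.resize(pt[205:305,180:230],None,fx=4,fy=4)
h=450; b=cv2.copyMakeBorder(b,0,50,0,0,cv2.BORDER_CONSTANT); save('c3',np.hstack([a,b]))
Wt=pts(dt,Kt,Tt)
for x in(.611,.551,.491,.431):
  for lo,hi in((.085,.1),(.03,.1)):
    m=(Wt[...,2]>lo)&(Wt[...,2]<hi)&(abs(Wt[...,0]-x)<.029)&(abs(Wt[...,1]-.35)<.05); q=Wt[m]; print(x,lo,len(q),q.mean(0).round(4),q[:,2].max().round(3), cv2.minAreaRect((q[:,:2]*1000).astype(np.float32)))
E
```

```text
[[ 5.000e-04 -9.995e-01  3.170e-02  5.893e-01]
 [ 3.000e-04  3.170e-02  9.995e-01 -3.640e-02]
 [-1.000e+00 -5.000e-04  3.000e-04  2.388e-01]
 [ 0.000e+00  0.000e+00  0.000e+00  1.000e+00]]
292 327 217 252
nut c [ 0.60806259 -0.04417982  0.09722158]
lid c ((608.232177734375, -44.178043365478516), 61.872169494628906)
crop origin 254 189<stdin>:14: RuntimeWarning: Mean of empty slice.
  ret = um.true_divide(
Traceback (most recent call last):
ValueError: zero-size array to reduction operation maximum which has no identity
```

View pics/c3.png

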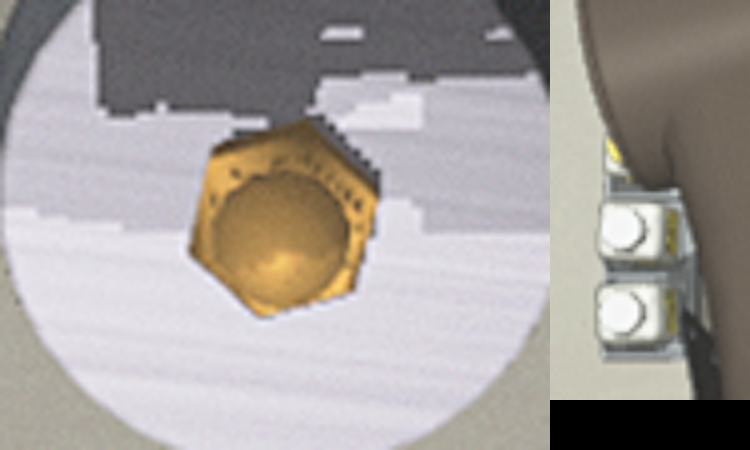

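Crop: nut hex corners near (190,248),(212,150),(310,118),(380,188),(357,290),(265,317) → corner at ~105° world, so flats at 15°+k·60°. Handle direction for seating is 195°. Brought bottle stands square in its bay. Next: over the wrench neck.

Emit:
move_arm(
  commands=[
    [[0,1.2,-4,0],[0,1.2,-4,0],[0,1.2,-4,0],[0,1.2,-4,0],[0,1.2,-4,0],[0,1.2,-4,0],[0,1.2,-4,0],[0,1,-3.8,0]],
  ],
)

```text
clock: 9.05
tool_pos: [0.4854, -0.3519, 0.2387]
orientation: [-106.7, 90.0, -18.4]
force: [1.9, 1.0, -0.5]
opening: 0.0869
```

Emit:
move_arm(
  commands=[
    [[1,0,0,0],[0,0,0,0],[0,0,0,0]],
  ],
)

```text
clock: 9.35
tool_pos: [0.4859, -0.3504, 0.2282]
orientation: [69.2, 90.0, 157.5]
force: [0.6, -0.2, -0.0]
opening: 0.0871
```

```bash
python3 - <<'E'
from h import *
print(tool().round(4))
p,d,K,T=shot('wrist'); save('w4',p); W=pts(d,K,T); np.savez('w4',p=p,d=d,K=K,T=T,W=W)
def sl(lo,hi,x0,x1,st):
  for a in np.arange(x0,x1,st):
    m=(W[...,2]>lo)&(W[...,2]<hi)&(d>0)&(abs(W[...,0]-a)<st/2)&(abs(W[...,1]+.351)<.06); s=W[m]
    if len(s)>3: print(a.round(3),s[:,1].min().round(4),s[:,1].max().round(4),((s[:,1].min()+s[:,1].max())/2).round(4),np.median(s[:,2]).round(3))
sl(.042,.07,.37,.61,.01)
m=(W[...,2]<.04)&(d>0)&(abs(W[...,0]-.485)<.015)&(abs(W[...,1]+.351)<.036)
print(np.histogram(W[m][:,2],10))
pt,dt,Kt,Tt=shot('top'); Wt=pts(dt,Kt,Tt)
for x in(.611,.551,.491,.431):
    m=(Wt[...,2]>.085)&(Wt[...,2]<.1)&(abs(Wt[...,0]-x)<.029)&(abs(Wt[...,1]-.35)<.05); q=Wt[m]
    print(x,len(q),q.mean(0).round(4) if len(q) else '')
E
```

```text
[[-5.000e-04 -9.996e-01  2.980e-02  4.859e-01]
 [ 2.000e-04  2.980e-02  9.996e-01 -3.504e-01]
 [-1.000e+00  5.000e-04  2.000e-04  2.282e-01]
 [ 0.000e+00  0.000e+00  0.000e+00  1.000e+00]]
0.37 -0.376 -0.3247 -0.3504 0.053
0.38 -0.3767 -0.3248 -0.3508 0.053
0.39 -0.3772 -0.326 -0.3516 0.053
0.4 -0.3777 -0.3261 -0.3519 0.053
0.41 -0.3773 -0.3262 -0.3517 0.053
0.42 -0.3777 -0.3262 -0.352 0.053
0.43 -0.3784 -0.3275 -0.353 0.053
0.44 -0.3787 -0.3276 -0.3531 0.052
0.45 -0.3638 -0.3433 -0.3536 0.05
0.46 -0.3621 -0.3468 -0.3545 0.05
0.47 -0.3625 -0.3471 -0.3548 0.05
0.48 -0.3629 -0.3474 -0.3551 0.05
0.49 -0.3634 -0.3477 -0.3555 0.05
0.5 -0.3637 -0.348 -0.3558 0.05
0.51 -0.3654 -0.3474 -0.3564 0.051
0.52 -0.3667 -0.3463 -0.3565 0.052
0.53 -0.3777 -0.3376 -0.3576 0.049
0.54 -0.3837 -0.3321 -0.3579 0.049
0.55 -0.3911 -0.3266 -0.3588 0.048
0.56 -0.3927 -0.3231 -0.3579 0.048
0.57 -0.3918 -0.3244 -0.3581 0.048
0.58 -0.3864 -0.3304 -0.3584 0.048
0.59 -0.38 -0.3364 -0.3582 0.049
(array([  9,  12,   5,   0,   0,   0,  17, 260, 653, 147]), array([-0.00104812,  0.00034142,  0.00173096,  0.00312051,  0.00451005,
        0.00589959,  0.00728914,  0.00867868,  0.01006822,  0.01145777,
        0.01284731]))
0.611 82 [0.6089 0.3482 0.094 ]
0.551 82 [0.5538 0.3497 0.0934]
0.491 85 [0.4928 0.3527 0.0938]
0.431 83 [0.433  0.3521 0.0934]
```

View pics/w4.png

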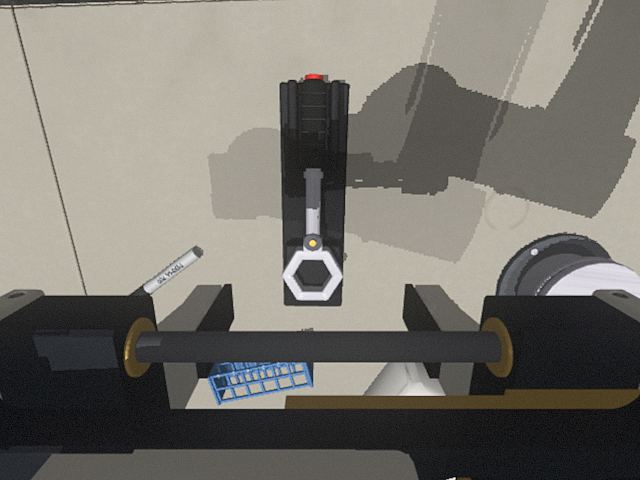

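Emit:
move_arm(
  commands=[
    [[4.5,-0.1,-0.5,0],[4.5,0,0,0],[4.5,0,0,0],[3,0,0,0],[0,0,0,0],[0,0,0,0]],
  ],
  jaw=5,
)

```text
clock: 10.05
tool_pos: [0.4872, -0.3563, 0.0643]
orientation: [175.0, 90.0, -96.6]
force: [-0.1, 0.2, 1.0]
opening: 0.0511
```

```bash
python3 - <<'E'
from h import *
goto(.487,-.3554,.026); print(get_obs()['force'])
E
```

```text
tool [ 0.4872 -0.3563  0.0643] shift cm [3.83 0.03 0.09]
[-0.12821387  0.21228865  1.00263234]
```

Emit:
move_arm(
  commands=[
    [[2,0,0.1,0],[1.8,0,0,0],[0,0,0,0],[0,0,0,0]],
  ],
)

```text
clock: 10.45
tool_pos: [0.4878, -0.356, 0.0275]
orientation: [-116.6, 89.8, -28.4]
force: [-0.4, -0.3, -0.3]
opening: 0.0503
```

Emit:
move_arm(
  commands=[
    [[0,0,0,0],[0,0,0,0],[0,0,0,0],[0,0,0,0],[0,0,0,0],[0,0,0,0],[0,0,0,0]],
  ],
  jaw=1,
)

```text
clock: 11.15
tool_pos: [0.4863, -0.3556, 0.0252]
orientation: [82.2, 90.0, 170.4]
force: [0.7, -0.3, 0.8]
opening: 0.0104
```

Emit:
move_arm(
  commands=[
    [[-1,0,0,0],[-2,0,0,0],[-3,0,0,0],[-3,0,0,0],[-3,0,0,0],[0,0,0,0],[0,0,0,0]],
  ],
)

```text
clock: 11.85
tool_pos: [0.4868, -0.3557, 0.1467]
orientation: [-103.6, 89.9, -15.4]
force: [-0.2, 0.3, -0.1]
opening: 0.0099
```

```bash
python3 - <<'E'
from h import *
o=get_obs(); print(o['opening'],o['force'],o['moment']); print(tool().round(4))
p,d,K,T=shot('wrist'); save('w5',p); W=pts(d,K,T); np.savez('w5',p=p,d=d,K=K,T=T,W=W)
P=tool(); L=(W-P[:3,3])@P[:3,:3]  # tool coords
for a in np.arange(-.09,.17,.02):
    m=(abs(L[...,0])<.06)&(d>0)&(abs(L[...,1]-a)<.01)&(abs(L[...,2])<.04); s=L[m]
    if len(s)>3: print(a.round(3),len(s),'x',np.percentile(s[:,0],[5,50,95]).round(4),'z',s[:,2].min().round(4),s[:,2].max().round(4))
E
```

```text
0.009878755762053711 [-0.20044956  0.34876744 -0.11961856] [ 0.04405818 -0.00282351  0.07665854]
[[ 2.200e-03 -9.995e-01  3.130e-02  4.868e-01]
 [-6.000e-04  3.130e-02  9.995e-01 -3.557e-01]
 [-1.000e+00 -2.300e-03 -5.000e-04  1.467e-01]
 [ 0.000e+00  0.000e+00  0.000e+00  1.000e+00]]
-0.01 58 x [-0.0551 -0.0394 -0.0372] z -0.0042 0.0061
0.01 1498 x [-0.0578 -0.0439 -0.0331] z -0.0198 0.0216
```

View pics/w5.png

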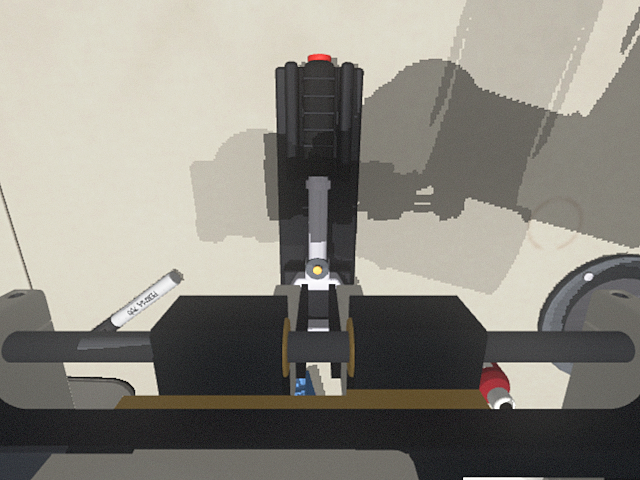

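Wrist view: jaws shut to 10 mm and empty; the wrench is still in the rest, its neck at (317,220). I'll check whether it moved, and whether the jaws are really empty.

```bash
python3 - <<'E'
from h import *
z=np.load('w5.npz'); W=z['W']; d=z['d']
for a in np.arange(.37,.54,.01):
    m=(W[...,2]>.042)&(W[...,2]<.07)&(d>0)&(abs(W[...,0]-a)<.005)&(abs(W[...,1]+.351)<.06); s=W[m]
    if len(s)>3: print(a.round(3),s[:,1].min().round(4),s[:,1].max().round(4),((s[:,1].min()+s[:,1].max())/2).round(4),np.median(s[:,2]).round(3))
p,d,K,T=shot('side'); np.savez('s2',p=p,d=d,K=K,T=T)
c=T[:3,:3].T@(np.array([.487,-.356,.12])-T[:3,3]); u=int(K[0,2]+K[0,0]*c[0]/-c[2]); v=int(K[1,2]-K[1,1]*c[1]/-c[2]); print(u,v)
save('s2',cv2.resize(p[max(v-75,0):v+75,u-100:u+100],None,fx=4,fy=4,interpolation=cv2.INTER_CUBIC))
E
```

```text
0.37 -0.3765 -0.3242 -0.3503 0.053
0.38 -0.3763 -0.325 -0.3506 0.053
0.39 -0.3769 -0.3249 -0.3509 0.053
0.4 -0.3776 -0.3257 -0.3516 0.053
0.41 -0.3781 -0.3258 -0.3519 0.053
0.42 -0.3779 -0.3266 -0.3522 0.053
0.43 -0.3784 -0.3267 -0.3525 0.053
0.44 -0.3789 -0.3275 -0.3532 0.052
0.45 -0.364 -0.3437 -0.3539 0.05
0.46 -0.3619 -0.3466 -0.3543 0.05
0.47 -0.3624 -0.3468 -0.3546 0.05
0.48 -0.3627 -0.347 -0.3549 0.05
0.49 -0.3632 -0.3472 -0.3552 0.05
0.5 -0.3635 -0.3484 -0.356 0.05
0.51 -0.3659 -0.3471 -0.3565 0.051
0.52 -0.367 -0.3461 -0.3566 0.052
0.53 -0.3775 -0.3373 -0.3574 0.049
0.54 -0.3798 -0.3346 -0.3572 0.048
309 307
```

View pics/s2.png

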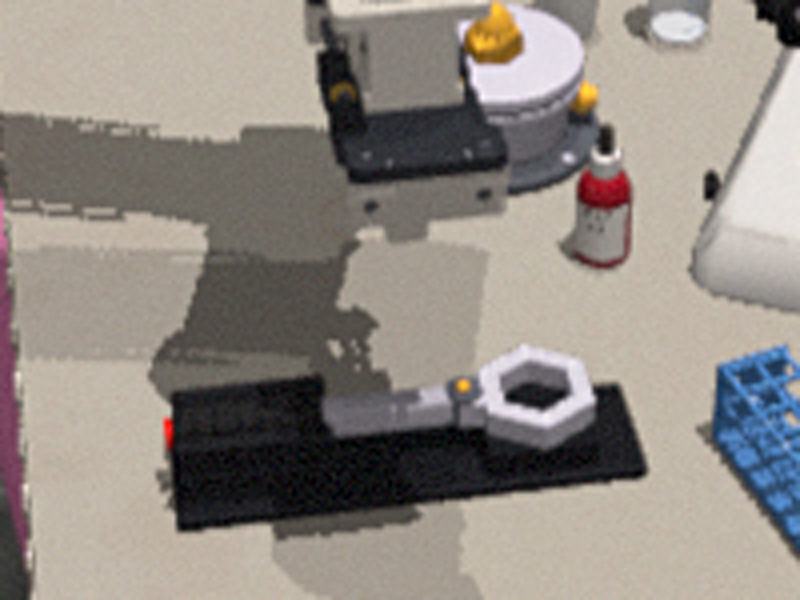

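The wrench is unmoved and the jaws stopped at the commanded 1.0 cm: the reading runs below the true gap (the 49 mm bottle also read 45.5). I'll repeat the grasp and command full closing.

Emit:
move_arm(
  commands=[
    [[0,0,0,0],[0,0,0,0],[2,0,0,0],[3,0,0,0],[3,0,0.05,0],[2,0,0,0],[1,0,0,0],[1,0,0,0]],
  ],
  jaw=5,
)

```text
clock: 12.75
tool_pos: [0.4863, -0.3552, 0.0246]
orientation: [92.8, 90.0, -179.0]
force: [0.7, 0.4, 0.5]
opening: 0.0501
```

Emit:
move_arm(
  commands=[
    [[0,0,0,0],[0,0,0,0],[0,0,0,0],[0,0,0,0],[0,0,0,0],[0,0,0,0],[0,0,0,0],[0,0,0,0]],
  ],
  jaw=0,
)

```text
clock: 13.55
tool_pos: [0.4864, -0.3551, 0.0254]
orientation: [-100.4, 90.0, -12.2]
force: [0.2, -0.9, -0.0]
opening: 0.0003
```

```bash
python3 - <<'E'
from h import *
o=get_obs(); print(o['opening'],tool()[:3,3])
p,d,K,T=shot('side'); W=pts(d,K,T); np.savez('s3',p=p,d=d,K=K,T=T,W=W)
u,v=309,330
save('s3',cv2.resize(p[v-60:v+60,u-80:u+80],None,fx=5,fy=5,interpolation=cv2.INTER_CUBIC))
z=np.load('s2.npz'); W2=pts(z['d'],z['K'],z['T'])
m=(W2[...,0]>.44)&(W2[...,0]<.53)&(abs(W2[...,1]+.356)<.08)&(W2[...,2]>.09)&(W2[...,2]<.22); q=W2[m]
for a in np.arange(.1,.22,.01):
    s=q[abs(q[:,2]-a)<.005]
    if len(s): print('z',a.round(3),len(s),'x',s[:,0].min().round(3),s[:,0].max().round(3),'y',s[:,1].min().round(3),s[:,1].max().round(3))
E
```

```text
0.00032243141007885334 [ 0.4863688  -0.35505079  0.0253711 ]
z 0.17 1 x 0.497 0.497 y -0.372 -0.372
z 0.18 29 x 0.476 0.497 y -0.378 -0.367
z 0.19 15 x 0.476 0.497 y -0.379 -0.371
```

View pics/s3.png

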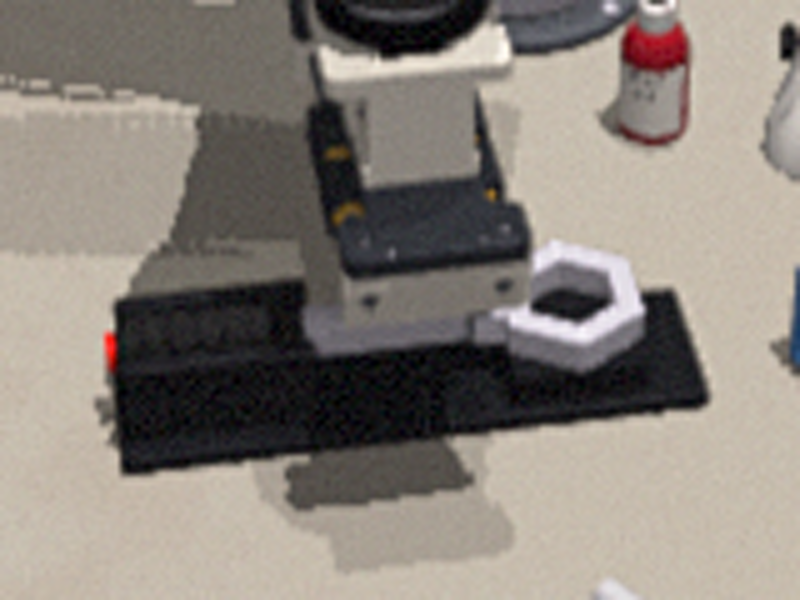

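The side view shows the neck passing unbroken under the gripper: the fingertips end about 25 mm higher than the reported TCP. I'll measure where the fingers end in tool coordinates from the wrist depth, at each opening.

```bash
python3 - <<'E'
from h import *
C=np.array(calibration('wrist')['tool_from_camera']); print(C.round(3).tolist(), ctrl.grip_point_offset)
for n in('w1','w3','w4','w5'):
    z=np.load(n+'.npz'); K=z['K']; L=pts(z['d'],K,C); d=z['d']
    m=(L[...,0]>-.12)&(L[...,0]<.02)&(abs(L[...,1])<.03)&(abs(L[...,2])<.075)&(d>0); q=L[m]
    print(n,len(q),'xmax',np.sort(q[:,0])[-8:].round(4))
    for a in np.arange(-.06,0,.008):
        s=q[abs(q[:,0]-a)<.004]
        if len(s): print('  x',a.round(3),len(s),'y',s[:,1].min().round(4),s[:,1].max().round(4),'|z|',abs(s[:,2]).min().round(4),abs(s[:,2]).max().round(4))
z=np.load('s2.npz'); W2=pts(z['d'],z['K'],z['T'])
for vv in range(284,300,2): print(vv,[tuple(W2[vv,u].round(3)) for u in (303,307,310,313,317)])
E
```

```text
[[-0.001, 0.302, -0.953, -0.186], [0.0, 0.953, 0.302, 0.082], [1.0, -0.0, -0.001, 0.001], [0.0, 0.0, 0.0, 1.0]] 0.0188
w1 27854 xmax [-0.0278 -0.0277 -0.0275 -0.0275 -0.0272 -0.0271 -0.027  -0.0269]
  x -0.06 1017 y 0.0003 0.0116 |z| 0.0421 0.0634
  x -0.052 989 y -0.0052 0.0116 |z| 0.0423 0.0616
  x -0.044 948 y -0.0102 0.0115 |z| 0.0424 0.0608
  x -0.036 811 y -0.0106 0.0112 |z| 0.0424 0.0609
  x -0.028 232 y -0.0105 0.0104 |z| 0.0424 0.06
w3 27885 xmax [-0.0276 -0.0275 -0.0274 -0.0273 -0.0273 -0.0273 -0.0269 -0.0268]
  x -0.06 999 y 0.0001 0.0116 |z| 0.0416 0.0631
  x -0.052 999 y -0.0053 0.0115 |z| 0.0418 0.0616
  x -0.044 958 y -0.0099 0.0114 |z| 0.0419 0.0607
  x -0.036 792 y -0.0105 0.0113 |z| 0.0421 0.0607
  x -0.028 239 y -0.0104 0.0104 |z| 0.0422 0.0603
w4 27880 xmax [-0.0274 -0.0273 -0.0273 -0.0273 -0.0273 -0.0271 -0.0271 -0.0265]
  x -0.06 1017 y 0.0 0.0114 |z| 0.0418 0.0625
  x -0.052 978 y -0.0047 0.0116 |z| 0.042 0.0617
  x -0.044 965 y -0.0098 0.0116 |z| 0.042 0.0607
  x -0.036 797 y -0.0105 0.0119 |z| 0.042 0.0606
  x -0.028 236 y -0.0107 0.0104 |z| 0.0421 0.0603
w5 
[... 2046 characters left out ...]
p.float64(-0.164), np.float64(0.003)), (np.float64(0.542), np.float64(-0.163), np.float64(0.0))]
296 [(np.float64(0.505), np.float64(-0.164), np.float64(0.0)), (np.float64(0.514), np.float64(-0.172), np.float64(0.005)), (np.float64(0.523), np.float64(-0.17), np.float64(0.002)), (np.float64(0.531), np.float64(-0.169), np.float64(0.0)), (np.float64(0.54), np.float64(-0.177), np.float64(0.005))]
298 [(np.float64(0.503), np.float64(-0.177), np.float64(0.004)), (np.float64(0.513), np.float64(-0.177), np.float64(0.002)), (np.float64(0.521), np.float64(-0.181), np.float64(0.004)), (np.float64(0.528), np.float64(-0.185), np.float64(0.006)), (np.float64(0.538), np.float64(-0.187), np.float64(0.006))]
```

The fingers really end at tool x = −27.5 mm, and both the wrist and side cameras agree on it. The jaws shut just above the neck. From here I count the true tip as TCP z + 27.5 mm: open and go down 2.7 cm.

Emit:
move_arm(
  commands=[
    [[0,0,0,0],[0,0,0,0],[0,0,0,0],[0,0,0,0],[0,0,0,0],[0,0,0,0]],
  ],
  jaw=5,
)

```text
clock: 14.2
tool_pos: [0.4864, -0.3551, 0.0253]
orientation: [-16.6, 90.0, 71.7]
force: [0.5, -0.3, 0.2]
opening: 0.0431
```

Emit:
move_arm(
  commands=[
    [[1,0,0,0],[1,0,0,0],[0.7,0,0,0],[0,0,0,0]],
  ],
)

```text
clock: 14.6
tool_pos: [0.4852, -0.3546, -0.0035]
orientation: [70.2, 89.8, 158.4]
force: [-0.5, 0.5, -0.6]
opening: 0.0498
```

Emit:
move_arm(
  commands=[
    [[0,0,0,0],[0,0,0,0],[0,0,0,0],[0,0,0,0],[0,0,0,0],[0,0,0,0],[0,0,0,0],[0,0,0,0]],
  ],
  jaw=0.5,
)

```text
clock: 15.4
tool_pos: [0.4865, -0.3553, -0.0014]
orientation: [-126.1, 90.0, -37.8]
force: [0.5, 0.1, 2.7]
opening: 0.0159
```

Gripped at 15.9 mm, which matches the neck. Lift.

Emit:
move_arm(
  commands=[
    [[-1,0,0,0],[-2,0,0,0],[-3,0,0,0],[-4,0,0,0],[-4,0,0,0],[-4,0,0,0],[0,0,0,0],[0,0,0,0]],
  ],
)

```text
clock: 16.2
tool_pos: [0.486, -0.3544, 0.1786]
orientation: [-45.0, 89.9, 43.2]
force: [-0.2, -0.7, -6.5]
opening: 0.0156
```

```bash
cat >> h.py <<'E'
def wrench(name='side'):
    """wrench points near the tool, in tool coords"""
    p,d,K,T=shot(name); P=tool(); L=(pts(d,K,T)-P[:3,3])@P[:3,:3]; return p,d,L,P
E
python3 - <<'E'
from h import *
o=get_obs(); print(o['opening'],o['force'],o['moment']); print(tool().round(4))
for n in('wrist','side'):
  p,d,L,P=wrench(n); print(n)
  for a in np.arange(-.12,.16,.02):
    m=(L[...,0]>-.052)&(L[...,0]<.02)&(d>0)&(abs(L[...,1]-a)<.004)&(abs(L[...,2])<.045); s=L[m]
    if len(s)>3: print(a.round(3),len(s),'x',np.percentile(s[:,0],[2,50,98]).round(4),'z',s[:,2].min().round(4),s[:,2].max().round(4))
E
```

```text
0.015624260574216065 [-0.19419898 -0.69461936 -6.54923822] [0.0435876  0.33005033 0.0339373 ]
[[ 9.000e-04 -9.995e-01  3.150e-02  4.860e-01]
 [ 8.000e-04  3.150e-02  9.995e-01 -3.544e-01]
 [-1.000e+00 -9.000e-04  9.000e-04  1.786e-01]
 [ 0.000e+00  0.000e+00  0.000e+00  1.000e+00]]
wrist
-0.04 29 x [-0.051  -0.0496 -0.0364] z -0.0144 0.0164
-0.02 24 x [-0.052  -0.0516 -0.0494] z -0.0069 0.0088
0.0 108 x [-0.052  -0.0507 -0.048 ] z -0.0124 0.0139
0.02 75 x [-0.0519 -0.0511 -0.0489] z -0.0067 0.0091
0.04 245 x [-0.0519 -0.0498 -0.0411] z -0.0092 0.0116
side
-0.1 69 x [-0.0516 -0.0492 -0.0343] z -0.0249 0.0226
-0.08 67 x [-0.0517 -0.0466 -0.0349] z -0.0366 0.0343
-0.06 47 x [-0.0518 -0.0464 -0.034 ] z -0.0291 0.0201
-0.04 6 x [-0.0388 -0.0354 -0.0321] z -0.0117 -0.0064
0.0 25 x [-0.0484 -0.04   -0.0323] z -0.0258 -0.0197
0.04 21 x [-0.0508 -0.0449 -0.035 ] z -0.0117 -0.0033
0.06 19 x [-0.0513 -0.0449 -0.0365] z -0.0133 -0.0075
0.08 22 x [-0.0512 -0.0446 -0.0375] z -0.0148 -0.0075
0.1 20 x [-0.0517 -0.0454 -0.0387] z -0.014 -0.0079
0.12 19 x [-0.0504 -0.0439 -0.0369] z -0.0127 -0.0066
```

```bash
python3 - <<'E'
from h import *
for n in('wrist','side'):
  p,d,L,P=wrench(n); print(n)
  for a in np.arange(-.12,.16,.01):
    m=(L[...,0]>-.065)&(L[...,0]<.02)&(d>0)&(abs(L[...,1]-a)<.005)&(abs(L[...,2])<.045); s=L[m]
    if a<-.03 or a>.025:
      if len(s)>3: print(a.round(3),len(s),'x',np.percentile(s[:,0],[2,10,98]).round(4),'z',s[:,2].min().round(4),s[:,2].max().round(4))
  m=(L[...,0]>-.06)&(L[...,0]<-.03)&(L[...,1]<-.052)&(L[...,1]>-.13)&(abs(L[...,2])<.05)&(d>0)
  q=L[m]
  if len(q)>9: print(cv2.minAreaRect((q[:,1:]*1000).astype(np.float32)))
E
```

```text
wrist
-0.05 7 x [-0.0419 -0.0419 -0.0362] z -0.0131 0.0159
-0.04 397 x [-0.0533 -0.0526 -0.0338] z -0.0143 0.0171
-0.03 934 x [-0.056  -0.0552 -0.0455] z -0.0097 0.0122
0.03 815 x [-0.0536 -0.0532 -0.0489] z -0.0066 0.0093
0.04 1081 x [-0.0543 -0.0537 -0.0429] z -0.009 0.012
0.05 1127 x [-0.0578 -0.0572 -0.0513] z -0.0105 0.0132
0.06 1602 x [-0.0583 -0.0578 -0.0522] z -0.0108 0.0134
0.07 1727 x [-0.0585 -0.058  -0.0523] z -0.0107 0.0137
0.08 1851 x [-0.0586 -0.0581 -0.0527] z -0.0106 0.0137
0.09 1998 x [-0.0588 -0.0583 -0.0522] z -0.0104 0.0137
0.1 2154 x [-0.059  -0.0585 -0.0527] z -0.0108 0.0136
0.11 2371 x [-0.0593 -0.0587 -0.0531] z -0.0106 0.0136
0.12 1940 x [-0.0594 -0.0589 -0.0531] z -0.0106 0.0138
side
-0.11 16 x [-0.0511 -0.0509 -0.0336] z -0.0183 0.0186
-0.1 88 x [-0.0518 -0.0507 -0.0346] z -0.0266 0.0266
-0.09 91 x [-0.0516 -0.0505 -0.0319] z -0.0317 0.029
-0.08 91 x [-0.0521 -0.0506 -0.0336] z -0.0367 0.036
-0.07 91 x [-0.0516 -0.0509 -0.0324] z -0.0375 0.0321
-0.06 59 x [-0.052  -0.0507 -0.0337] z -0.0328 0.0184
-0.05 28 x [-0.0509 -0.047  -0.0327] z -0.0254 -0.0136
-0.04 12 x [-0.0405 -0.0395 -0.0334] z -0.0185 -0.0073
0.03 36 x [-0.0559 -0.0544 -0.0365] z -0.0106 0.0076
0.04 47 x [-0.0559 -0.0549 -0.0375] z -0.0119 0.0051
0.05 57 x [-0.0605 -0.0586 -0.0388] z -0.0142 0.0076
0.06 72 x [-0.0602 -0.0589 -0.0359] z -0.0161 0.0149
0.07 68 x [-0.0603 -0.0594 -0.0388] z -0.0149 0.0102
0.08 65 x [-0.0609 -0.0598 -0.0369] z -0.0124 0.0107
0.09 69 x [-0.0601 -0.0593 -0.0378] z -0.013 0.0117
0.1 65 x [-0.0611 -0.0601 -0.0386] z -0.0136 0.0084
0.11 72 x [-0.0619 -0.0605 -0.0372] z -0.0141 0.0109
0.12 70 x [-0.0613 -0.0605 -0.0392] z -0.0143 0.0115
0.13 52 x [-0.0593 -0.0583 -0.0408] z -0.0144 0.0092
0.14 4 x [-0.0574 -0.0572 -0.0463] z -0.0037 0.0055
((-83.92098999023438, -2.592761993408203), (52.1613655090332, 72.32970428466797), 14.428887367248535)
```

The wrench hangs level to about 1°, with its underside at tool x ≈ −33 mm. Turn the handle to 195° and travel above the nut.

Emit:
move_arm(
  commands=[
    [[0,0,0,-0.1],[0,0,0,-0.1],[0,0,0,-0.093],[0,-1.5,3,0],[0,-1.8,4,0],[0,-1.8,4,0],[0,-1.8,4,0],[0,-1.8,4,0]],
  ],
)

```text
clock: 17.2
tool_pos: [0.5205, -0.1474, 0.177]
orientation: [75.3, 89.9, -179.8]
force: [1.8, -0.7, -4.0]
opening: 0.0157
```

Emit:
move_arm(
  commands=[
    [[0,-1.8,4,0],[0,-1.8,3.8,0],[0,0,0,0],[0,0,0,0]],
  ],
)

```text
clock: 17.6
tool_pos: [0.5352, -0.0633, 0.1771]
orientation: [84.9, 89.9, -170.0]
force: [-0.2, 0.4, -6.0]
opening: 0.0155
```

```bash
python3 - <<'E'
from h import *
goto(.5356,-.0634,.10); P=tool(); print(P.round(4)); print('handle dir',np.degrees(np.arctan2(P[1,1],P[0,1])))
E
```

```text
tool [ 0.5352 -0.0633  0.1771] shift cm [ 7.71 -0.05 -0.02]
[[-2.500e-03 -9.653e-01 -2.612e-01  5.352e-01]
 [-4.000e-04 -2.612e-01  9.653e-01 -6.330e-02]
 [-1.000e+00  2.500e-03  2.000e-04  1.771e-01]
 [ 0.000e+00  0.000e+00  0.000e+00  1.000e+00]]
handle dir -164.85977426656046
```

Emit:
move_arm(
  commands=[
    [[3,0,0,0],[3,0,0,0],[2.5,0,0,0],[0,0,0,0],[0,0,0,0]],
  ],
)

```text
clock: 18.1
tool_pos: [0.5356, -0.0655, 0.0933]
orientation: [106.9, 89.9, -148.1]
force: [0.3, 1.1, -4.0]
opening: 0.0159
```

```bash
python3 - <<'E'
from h import *
z=np.load('side.npz'); W0=pts(z['d'],z['K'],z['T']); zt=np.load('top.npz'); Wt0=pts(zt['d'],zt['K'],zt['T'])
def circ(W,lo,hi,r,c=(.608,-.043)):
    m=(W[...,2]>lo)&(W[...,2]<hi)&(np.hypot(W[...,0]-c[0],W[...,1]-c[1])<r); return W[m]
q=circ(W0,.064,.076,.08); print('side lid',cv2.minEnclosingCircle((q[:,:2]*1000).astype(np.float32)))
q=circ(Wt0,.066,.075,.068); print('top lid',cv2.minEnclosingCircle((q[:,:2]*1000).astype(np.float32)))
print(tool().round(4))
ims=[]
for n in('side','top'):
    p,d,K,T=shot(n); W=pts(d,K,T); np.savez(n+'_h',p=p,W=W,d=d,K=K,T=T)
    q=circ(W,.128,.150,.042); print(n,len(q),np.median(q[:,2]),cv2.minEnclosingCircle((q[:,:2]*1000).astype(np.float32)) if len(q)>5 else '')
    c=T[:3,:3].T@(np.array([.608,-.043,.12])-T[:3,3]); u=int(K[0,2]+K[0,0]*c[0]/-c[2]); v=int(K[1,2]-K[1,1]*c[1]/-c[2]); print(u,v)
    ims.append(cv2.resize(p[v-50:v+50,u-40:u+40],None,fx=5,fy=5,interpolation=cv2.INTER_CUBIC))
save('hov',np.hstack(ims))
E
```

```text
side lid ((607.9320678710938, -45.037635803222656), 66.20743560791016)
top lid ((609.6006469726562, -42.053958892822266), 61.8694953918457)
[[-1.500e-03 -9.662e-01 -2.580e-01  5.356e-01]
 [-9.000e-04 -2.580e-01  9.662e-01 -6.550e-02]
 [-1.000e+00  1.700e-03 -5.000e-04  9.330e-02]
 [ 0.000e+00  0.000e+00  0.000e+00  1.000e+00]]
side 174 0.1366367248319892 ((606.9471435546875, -45.91410827636719), 38.87590026855469)
331 228
top 8 0.137421079934827 ((639.07470703125, -30.64931869506836), 13.010896682739258)
334 219
```

View pics/hov.png

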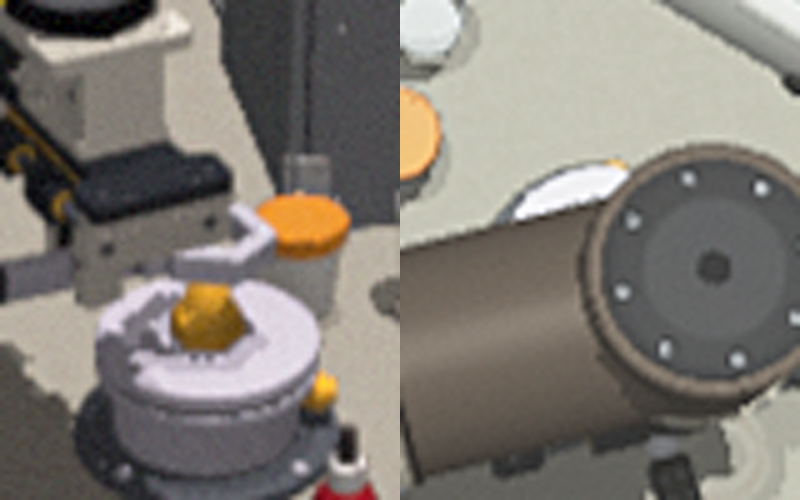

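Side crop: head hovering over the nut (nut at (210,315), head rim at (225,255)), level and centred within about 2 mm. Descend in steps and watch the force.

Emit:
move_arm(
  commands=[
    [[0.8,0,0.1,0],[0.8,0,0,0],[0.8,0,0,0],[0.6,0,0,0],[0,0,0,0],[0,0,0,0]],
  ],
)

```text
clock: 18.8
tool_pos: [0.5355, -0.0634, 0.0631]
orientation: [102.8, 90.0, -152.2]
force: [-0.0, -0.3, -4.7]
opening: 0.0156
```

```bash
python3 - <<'E'
from h import *
o=get_obs(); P=tool(); print(P[:3,3],o['force'],o['moment'], 'head',P[:3,3]+P[:3,:3]@[0,-.075,0])
E
```

```text
[ 0.53552054 -0.06340891  0.06311437] [-0.00578916 -0.25288321 -4.69201485] [-0.01463765  0.15699748  0.02424489] head [ 0.60796076 -0.04398182  0.06307509]
```

Emit:
move_arm(
  commands=[
    [[0.4,0,0,0],[0.4,0,0,0],[0.4,0,0,0],[0,0,0,0],[0,0,0,0]],
  ],
)

```text
clock: 19.3
tool_pos: [0.5355, -0.0634, 0.0512]
orientation: [98.3, 90.0, -156.7]
force: [-0.3, 0.1, -4.1]
opening: 0.0157
```

Emit:
move_arm(
  commands=[
    [[0.3,0,0,0],[0.3,0,0,0],[0.3,0,0,0],[0,0,0,0]],
  ],
)

```text
clock: 19.7
tool_pos: [0.5354, -0.0635, 0.0422]
orientation: [117.5, 90.0, -137.5]
force: [-2.8, 0.4, 0.6]
opening: 0.0158
```

```bash
python3 - <<'E'
from h import *
o=get_obs(); P=tool(); print(P[:3,3],o['force'],o['moment'], 'head',P[:3,3]+P[:3,:3]@[0,-.075,0])
E
```

```text
[ 0.53541992 -0.06350783  0.04221672] [-2.79057155  0.43812153  0.59267659] [-0.06272372  0.64303209  0.0327237 ] head [ 0.60786386 -0.04409456  0.0422021 ]
```

Emit:
move_arm(
  commands=[
    [[0,0.1,0,0],[0.15,0.05,0,0],[0.15,0,0,0],[0,0,0,0],[0,0,0,0]],
  ],
)

```text
clock: 20.2
tool_pos: [0.535, -0.0636, 0.0397]
orientation: [-98.7, 89.9, 6.3]
force: [1.2, 0.9, -0.0]
opening: 0.0162
```

```bash
python3 - <<'E'
from h import *
o=get_obs(); P=tool(); print(P[:3,3],o['force'],o['moment'], 'head',P[:3,3]+P[:3,:3]@[0,-.075,0])
p,d,K,T=shot('side'); W=pts(d,K,T)
m=(W[...,2]>.078)&(W[...,2]<.10)&(np.hypot(W[...,0]-.608,W[...,1]+.045)<.045)&(np.hypot(W[...,0]-.608,W[...,1]+.045)>.021); q=W[m]; q=q[(q-[.608,-.045,0])@[-.966,-.258,0]<.02]
print(len(q)); A=np.c_[q[:,:2]-[.608,-.045],np.ones(len(q))]
top=q[q[:,2]>np.percentile(q[:,2],40)]; A=np.c_[top[:,:2]-[.608,-.045],np.ones(len(top))]; print('plane',np.linalg.lstsq(A,top[:,2],rcond=None)[0], np.percentile(q[:,2],[10,50,90]))
z=np.load('side.npz'); W0=pts(z['d'],z['K'],z['T']); print('lid z side',np.median(W0[(abs(W0[...,2]-.07)<.006)&(np.hypot(W0[...,0]-.608,W0[...,1]+.045)<.055)][:,2]))
E
```

```text
[ 0.53498549 -0.06361317  0.0396682 ] [ 1.15069915  0.91877865 -0.01277743] [ 0.33135303 -1.05767195 -0.03367811] head [ 0.60742451 -0.04418188  0.0397848 ]
116
plane [ 0.017307   -0.00214399  0.08967975] [0.08015295 0.08774276 0.09210265]
lid z side 0.07241777018385998
```

The head's top lies 17.3 mm over the lid (18 mm expected), so it is seated. Release, then slide out along the handle to the grip with the jaws open.

Emit:
move_arm(
  commands=[
    [[0,0,0,0],[0,0,0,0],[0,0,0,0],[0,0,0,0],[0,0,0,0],[0,0,0,0]],
  ],
  jaw=5,
)

```text
clock: 20.85
tool_pos: [0.534, -0.0638, 0.0393]
orientation: [84.8, 90.0, -170.2]
force: [-0.1, -0.4, -0.3]
opening: 0.0497
```

```bash
cat >> h.py <<'E'
def handle():
    """direction of the grip (deg), its line and heights, from the wrist depth"""
    p,d,K,T=shot('wrist'); W=pts(d,K,T); c=np.array([.6079,-.0443]); v=W[...,:2]-c; r=np.hypot(v[...,0],v[...,1])
    m=(d>0)&(W[...,2]>.085)&(W[...,2]<.102)&(r>.125)&(r<.205); q=W[m]; 
    if len(q)<50: print('few',len(q)); return p
    rc=cv2.minAreaRect((q[:,:2]*1000).astype(np.float32)); a=np.degrees(np.arctan2(q[:,1]-c[1],q[:,0]-c[0]))%360
    f=cv2.fitLine((q[:,:2]*1000).astype(np.float32),cv2.DIST_L2,0,.01,.01).ravel()
    print('grip n',len(q),'mean',q.mean(0).round(4),'bearing',a.mean().round(2),'line dir',(np.degrees(np.arctan2(f[1],f[0]))%180).round(2),'rect',rc)
    return p
E
python3 - <<'E'
from h import *
o=get_obs(); P=tool(); print(P[:3,3],o['opening'],o['force'],o['moment']); handle()
E
```

```text
[ 0.53398549 -0.06382665  0.03926415] 0.049706223701420464 [-0.1471634  -0.40768484 -0.31477941] [-0.01310004 -0.00864285 -0.02129336]
grip n 14187 mean [ 0.4475 -0.0859  0.0939] bearing 194.54 line dir 15.06 rect ((450.2186279296875, -85.20956420898438), (76.5727310180664, 24.62384033203125), 15.071919441223145)
```

Flat: grip top at 93.9 mm (94 expected), handle at 194.8°. Slide 9 cm out to the grip and grasp.

Emit:
move_arm(
  commands=[
    [[0,1,0,0],[0,2,0,0],[0,3,0,0],[0,2,0,0],[0,1,0,0],[0,0,0,0],[0,0,0,0]],
  ],
)

```text
clock: 21.6
tool_pos: [0.4482, -0.0869, 0.0397]
orientation: [-102.6, 89.9, 2.4]
force: [0.3, -0.1, 0.6]
opening: 0.0501
```

```bash
python3 - <<'E'
from h import *
o=get_obs(); P=tool(); print(P[:3,3],o['opening'],o['force']); v=P[:2,3]-[.6079,-.0443]; print('R',np.hypot(*v),'bearing',np.degrees(np.arctan2(v[1],v[0]))%360,'tool y',np.degrees(np.arctan2(P[1,1],P[0,1]))%360); handle()
E
```

```text
[ 0.44822033 -0.08692162  0.03974416] 0.050073850581877216 [ 0.31269333 -0.12718668  0.55309555]
R 0.16527008553082537 bearing 194.94494278743142 tool y 195.01965751598618
grip n 8489 mean [ 0.4398 -0.0879  0.0938] bearing 194.55 line dir 14.97 rect ((447.3213806152344, -87.02825927734375), (72.70359802246094, 71.98283386230469), 62.16748046875)
```

Emit:
move_arm(
  commands=[
    [[0,0,0,0],[0,0,0,0],[0,0,0,0],[0,0,0,0],[0,0,0,0],[0,0,0,0],[0,0,0,0]],
  ],
  jaw=1.5,
)

```text
clock: 22.35
tool_pos: [0.4473, -0.087, 0.0393]
orientation: [-84.3, 90.0, 20.7]
force: [1.6, 0.1, -2.8]
opening: 0.0236
```

Emit:
move_arm(
  commands=[
    [[0,-0.02,0.82,0.05],[0,-0.02,0.82,0.05],[0,-0.02,0.82,0.05],[0,-0.02,0.82,0.05],[0,-0.02,0.82,0.05],[0,-0.02,0.82,0.05],[0,0,0,0]],
  ],
)

```text
clock: 23.05
tool_pos: [0.4418, -0.0379, 0.0394]
orientation: [-102.3, 90.0, -14.5]
force: [2.3, -2.2, -2.5]
opening: 0.0235
```

```bash
cat >> h.py <<'E'
def st():
    o=get_obs(); P=tool(); v=P[:2,3]-[.6079,-.0443]; F=P[:3,:3].T@o['force']; M=P[:3,:3].T@o['moment']
    print('R',np.hypot(*v).round(4),'bearing',(np.degrees(np.arctan2(v[1],v[0]))%360).round(2),'tool y',(np.degrees(np.arctan2(P[1,1],P[0,1]))%360).round(2),'z',P[2,3].round(4),'open',o['opening'].round(4),'F tool',F.round(2),'M tool',M.round(3))
E
python3 - <<'E'
from h import *
st(); handle(); st()
E
```

```text
Traceback (most recent call last):
  File "h.py", line 32, in st
    print('R',np.hypot(*v).round(4),'bearing',(np.degrees(np.arctan2(v[1],v[0]))%360).round(2),'tool y',(np.degrees(np.arctan2(P[1,1],P[0,1]))%360).round(2),'z',P[2,3].round(4),'open',o['opening'].round(4),'F tool',F.round(2),'M tool',M.round(3))
                                                                                                                                                                                        ^^^^^^^^^^^^^^^^^^
AttributeError: 'float' object has no attribute 'round'
```

```bash
sed -i "s/o\['opening'\].round(4)/round(o['opening'],4)/" h.py
python3 - <<'E'
from h import *
st(); handle(); st()
E
```

```text
R 0.1662 bearing 177.81 tool y 177.8 z 0.0394 open 0.0235 F tool [ 2.53 -2.4  -2.1 ] M tool [ 0.286  0.686 -0.703]
grip n 7666 mean [ 0.4337 -0.0364  0.0939] bearing 177.41 line dir 177.46 rect ((441.1947021484375, -39.43916320800781), (47.38423156738281, 79.86566162109375), 72.77388763427734)
R 0.1662 bearing 177.91 tool y 177.9 z 0.0393 open 0.0239 F tool [ 1.92 -2.27 -1.56] M tool [ 0.323  0.647 -0.664]
```

Emit:
move_arm(
  commands=[
    [[0,-0.07,0.82,0.05],[0,-0.05,0.82,0.05],[0,-0.02,0.82,0.05],[0,0,0,0],[0,0,0,0]],
  ],
)

```text
clock: 23.6
tool_pos: [0.4446, -0.0143, 0.0391]
orientation: [108.3, 89.9, -172.4]
force: [-2.5, 0.8, 1.2]
opening: 0.0239
```

```bash
python3 - <<'E'
from h import *
st(); handle(); st()
E
```

```text
R 0.1661 bearing 169.6 tool y 169.35 z 0.0391 open 0.0239 F tool [-1.2   2.61  0.37] M tool [ 0.048 -0.135  0.848]
grip n 7688 mean [ 0.4367 -0.0115  0.0937] bearing 169.17 line dir 169.3 rect ((444.5668640136719, -10.452373504638672), (79.99989318847656, 47.69440841674805), 4.24100399017334)
R 0.1661 bearing 169.62 tool y 169.32 z 0.0391 open 0.024 F tool [-0.93  3.38  0.92] M tool [-0.053 -0.291  0.976]
```

Emit:
move_arm(
  commands=[
    [[0,0.04,0.5,0.03],[0,0,0.5,0.03],[0,0,0,0],[0,0,0,0]],
  ],
)

```text
clock: 24.05
tool_pos: [0.4468, -0.0044, 0.0392]
orientation: [127.2, 90.0, -156.9]
force: [-0.8, -0.8, -1.2]
opening: 0.0235
```

```bash
python3 - <<'E'
from h import *
st(); handle(); st()
E
```

```text
R 0.166 bearing 166.1 tool y 165.86 z 0.0392 open 0.0235 F tool [ 1.19  0.54 -1.  ] M tool [0.047 0.186 0.077]
grip n 7650 mean [ 0.439  -0.0012  0.0938] bearing 165.68 line dir 165.84 rect ((446.8878479003906, -0.434112548828125), (79.88355255126953, 47.10516357421875), 0.22397057712078094)
R 0.166 bearing 166.1 tool y 165.84 z 0.0392 open 0.0237 F tool [ 0.89  0.29 -0.13] M tool [0.07  0.117 0.111]
```

Emit:
move_arm(
  commands=[
    [[0,0,0.5,0.03],[0,0,0.5,0.03],[0,0,0,0],[0,0,0,0]],
  ],
)

```text
clock: 24.5
tool_pos: [0.4495, 0.0053, 0.0393]
orientation: [-78.7, 90.0, -6.3]
force: [1.2, -1.0, -2.5]
opening: 0.0239
```

```bash
python3 - <<'E'
from h import *
st(); handle(); st()
E
```

```text
R 0.166 bearing 162.6 tool y 162.41 z 0.0393 open 0.0239 F tool [ 2.52 -1.43 -0.64] M tool [ 0.118  0.379 -0.389]
grip n 7646 mean [0.4419 0.0091 0.0939] bearing 162.17 line dir 162.29 rect ((449.4020080566406, 6.6717987060546875), (48.89902114868164, 76.93766784667969), 71.9718017578125)
R 0.1659 bearing 162.6 tool y 162.4 z 0.0393 open 0.0239 F tool [ 2.12 -0.21 -0.82] M tool [ 0.094  0.349 -0.353]
```

Emit:
move_arm(
  commands=[
    [[0,0,0.5,0.03],[0,0,0.5,0.03],[0,0,0,0],[0,0,0,0]],
  ],
)

```text
clock: 24.95
tool_pos: [0.4525, 0.0141, 0.0393]
orientation: [-173.5, 89.9, -104.5]
force: [2.7, -6.9, -1.9]
opening: 0.024
```

```bash
python3 - <<'E'
from h import *
st(); handle(); st()
E
```

```text
R 0.166 bearing 159.4 tool y 158.97 z 0.0393 open 0.024 F tool [ 1.88 -5.04 -5.5 ] M tool [ 0.161  1.951 -1.61 ]
grip n 7653 mean [0.4451 0.0183 0.0939] bearing 158.97 line dir 158.81 rect ((450.8472900390625, 13.3052978515625), (47.300880432128906, 79.16301727294922), 53.99528503417969)
R 0.166 bearing 159.41 tool y 158.97 z 0.0393 open 0.0239 F tool [ 1.81 -4.66 -5.47] M tool [ 0.189  1.876 -1.559]
```

The tangential force jumped from about 1 to 5.5 N: the nut is home and the joint is starting to give. I'll add about 0.1 rad, turning about the joint (123 mm arm).

Emit:
move_arm(
  commands=[
    [[0,-0.05,0.4,0.033],[0,-0.03,0.4,0.033],[0,-0.02,0.4,0.033],[0,0,0,0],[0,0,0,0]],
  ],
)

```text
clock: 25.5
tool_pos: [0.4574, 0.025, 0.0391]
orientation: [145.8, 89.9, -150.9]
force: [-1.6, -3.5, 0.5]
opening: 0.0239
```

```bash
python3 - <<'E'
from h import *
st(); handle(); st()
E
```

```text
R 0.1657 bearing 155.28 tool y 153.31 z 0.0391 open 0.0239 F tool [-0.5  -0.12 -3.89] M tool [0.053 1.584 0.02 ]
grip n 7676 mean [0.4502 0.03   0.0937] bearing 154.79 line dir 153.27 rect ((457.2765808105469, 26.565217971801758), (48.871639251708984, 77.04975891113281), 64.30110931396484)
R 0.1657 bearing 155.26 tool y 153.29 z 0.0391 open 0.024 F tool [-0.44  0.9  -5.04] M tool [0.003 1.623 0.095]
```

Estimated bend ≈ 0.115 rad (home at about 160°, grip line now 153.3°). I'll add 0.05 for margin, well below 0.32.

Emit:
move_arm(
  commands=[
    [[0,-0.02,0.3,0.025],[0,-0.02,0.3,0.025],[0,0,0,0],[0,0,0,0],[0,0,0,0]],
  ],
)

```text
clock: 26.05
tool_pos: [0.4605, 0.0306, 0.0391]
orientation: [135.6, 89.9, -164.1]
force: [-5.5, -2.5, 1.3]
opening: 0.0238
```

```bash
python3 - <<'E'
from h import *
st(); p=handle(); st(); save('bend',p)
E
```

```text
R 0.1654 bearing 153.08 tool y 150.36 z 0.0391 open 0.0238 F tool [-1.27  3.57 -4.91] M tool [0.008 1.643 0.881]
grip n 7725 mean [0.4533 0.036  0.0937] bearing 152.57 line dir 150.36 rect ((461.2068176269531, 34.50857925415039), (47.593353271484375, 79.57901763916016), 74.92190551757812)
R 0.1654 bearing 153.09 tool y 150.35 z 0.039 open 0.0234 F tool [-1.02  2.8  -3.84] M tool [-0.01   1.625  0.898]
```

Grip line 150.4° against the home direction of 160°: bend ≈ 0.165 rad, and the bearing/line discrepancy gives 0.16. Force stays at about 4–5 N, so the nut is at its stop. Ease back the same way, let go and lift.

Emit:
move_arm(
  commands=[
    [[0,0.03,-0.5,-0.04],[0,0.03,-0.5,-0.04],[0,0.03,-0.5,-0.04],[0,0.02,-0.5,-0.04],[0,0,0,0],[0,0,0,0]],
  ],
)

```text
clock: 26.7
tool_pos: [0.4522, 0.0131, 0.0394]
orientation: [-77.2, 89.9, -7.7]
force: [0.3, -6.0, -2.4]
opening: 0.024
```

```bash
python3 - <<'E'
from h import *
st(); handle()
E
```

```text
R 0.166 bearing 159.76 tool y 159.53 z 0.0394 open 0.024 F tool [ 2.4  -2.42 -5.5 ] M tool [ 0.134  1.947 -1.243]
grip n 7623 mean [0.4447 0.0172 0.094 ] bearing 159.36 line dir 159.34 rect ((452.4536437988281, 17.055076599121094), (47.62693786621094, 79.12690734863281), 84.07498931884766)
```

Emit:
move_arm(
  commands=[
    [[0,0,0,0],[0,0,0,0],[0,0,0,0],[0,0,0,0],[0,0,0,0],[0,0,0,0]],
  ],
  jaw=5,
)

```text
clock: 27.35
tool_pos: [0.4517, 0.0136, 0.0394]
orientation: [-36.5, 90.0, 33.0]
force: [0.1, -0.4, 0.8]
opening: 0.05
```

Emit:
move_arm(
  commands=[
    [[-1,0,0,0],[-2,0,0,0],[-3,0,0,0],[-4,0,0,0],[-4,0,0,0],[0,0,0,0],[0,0,0,0]],
  ],
)

```text
clock: 28.05
tool_pos: [0.452, 0.0137, 0.1809]
orientation: [-39.9, 89.8, 29.6]
force: [-0.1, -0.0, -1.4]
opening: 0.05
```

```bash
python3 - <<'E'
from h import *
st(); p=handle(); save('end_w',p)
p,d,K,T=shot('top'); W=pts(d,K,T)
for x in(.611,.551,.491,.431):
    m=(W[...,2]>.085)&(W[...,2]<.1)&(abs(W[...,0]-x)<.029)&(abs(W[...,1]-.35)<.05); q=W[m]
    print(x,len(q),q.mean(0).round(4) if len(q) else '')
p,d,K,T=shot('side'); W=pts(d,K,T); np.savez('end',p=p,W=W)
save('end_s',cv2.resize(p[150:330,230:430],None,fx=4,fy=3.3))
E
```

```text
R 0.1663 bearing 159.58 tool y 159.53 z 0.1809 open 0.05 F tool [ 1.4   0.11 -0.05] M tool [ 0.017  0.066 -0.015]
grip n 2603 mean [0.4504 0.0109 0.0938] bearing 160.69 line dir 160.85 rect ((452.38458251953125, 10.217674255371094), (24.55782127380371, 80.06385040283203), 70.55741882324219)
0.611 80 [0.6091 0.3482 0.094 ]
0.551 83 [0.5536 0.3498 0.0936]
0.491 83 [0.493  0.3531 0.0931]
0.431 85 [0.4328 0.3522 0.0934]
```

View pics/end_s.png

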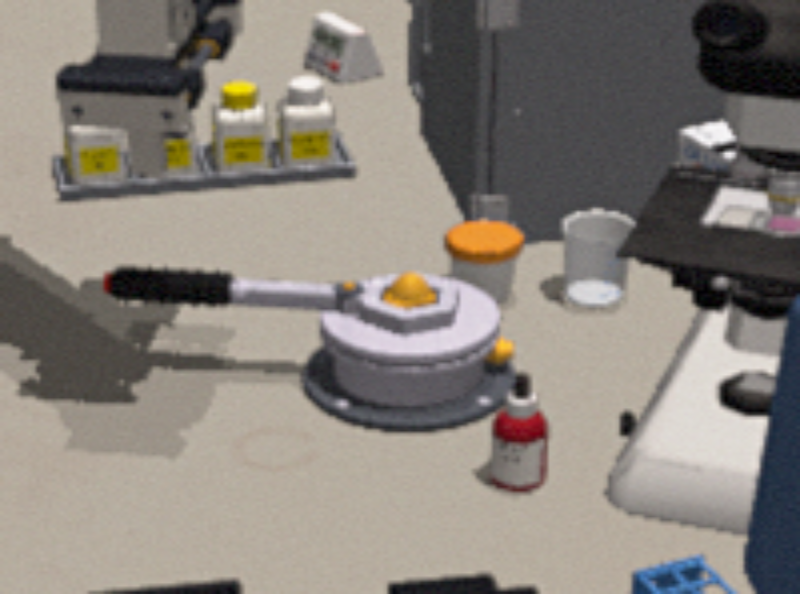

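The wrench lies straight and flat at 160.8° on the nut. The bend at the click was therefore about 160.8 − 150.4 = 10.4° = 0.18 rad. The bystanders and bottles stand, and the gripper is clear. Handing in.

```bash
python3 -c "
from h import *
print(close_job())"
```

```text
the job is handed in; nothing more can be done
None
```

I carried out the whole task and handed the job in at about 28 s of the 66 s allowed. `close_job()` reports no verdict, so the results below are my own measurements.

**What I did**
- **Bottle:** I stood it in the free bay, bay 2.
- **Wrench:** I seated it on the nut with the handle at 195° and let go. Then I took it by the rubber grip and swung it clockwise until the nut was home and the joint gave. I eased back, let go and lifted clear.

**Last checks**
- **Bottles:** All four caps are in one row, about 60 mm apart and at the right height. The brought bottle is within about 3–4 mm of its bay centre.
- **Nut:** At about 160° the force on the grip jumped from about 1 N to 5.5 N, which is far more than the nut needs to turn. I took that as the nut at its stop. I did not read its angle directly.
- **Click:** The bend at the peak was 0.16–0.18 rad from two estimates. The click is at 0.10 and forcing starts at 0.32.
- **Wrench at the end:** It lies flat, with its grip top at 93.8 mm (94 mm expected). It is straight, since the handle's direction and bearing agree to 0.2°.
- **Bystanders:** In the last picture the cup, dropper and beaker stand upright and look unmoved; I did not measure them again.

**What failed or disagreed**
- **Neck grasp:** The first two tries closed on air just above the neck. The fingers really end about 27.5 mm short of the reported TCP. I measured this in the camera depth and allowed for it from then on.
- **Bottle grip:** Because of that offset, I held the bottle higher than planned. It still stood square.
- **Cameras:** The top and wrist cameras differed by 2–4 mm in y.

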